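# Pack the gift carton at the table

### The job

Pack the small pine box and the tall pasta packet together into the shallow cardboard carton on the table, both standing upright and flat on its floor, so that each is completely inside its walls. Do not knock over the wine glass behind it.

Things in the scene. Friction and masses are not known exactly. Their poses are not given: they have to be found in the camera images.
- carton: Shallow open cardboard carton, outside 96 mm (its x) by 180 mm (its y), rim 36 mm high; inside 86 mm (x) by 170 mm (y), walls 5 mm, floor 4 mm thick. It is stuck to the table and does not shift. Origin: centre of its underside; z up. Both pieces fit only side by side along its long y axis, the pine box with its long side along the carton's long side.
- wooden_box: Small plain pine box with its lid shut (the lid does not open), 66 mm (its x) by 96 mm (its y) by 72 mm high (sides solid up to 69 mm), about 0.2 to 0.4 kg, standing on the table. Origin: centre of its underside; z up. Grasp across its 66 mm sides near the top, above the carton's rim height.
- pasta_box: Tall dark cardboard packet of pasta, 46 mm (its x) by 60 mm (its y) by 199 mm high, about 0.35 to 0.6 kg, standing on end on the table. Origin: centre of its underside; z up. Grasp across 46 mm or 60 mm near the top. Beside the pine box there is most room with its 46 mm side along the carton's long y axis.
- wine_glass: The only wine glass, 82 mm across and 201 mm high, standing on the table beyond the carton; not to be knocked over. Origin: centre of its foot; z up.
There are look-alikes about, which are no part of the job. What is shaped like the wooden_box but blue or red is not meant.

How it is judged:
At the end, for the whole second after the job is handed in: Pine box and pasta packet both at rest inside the carton: underside under 12 mm above the carton's underside (floor at 4 mm), upright within 0.1 rad; pine box centre within 20 mm in carton x and 45 mm in y of the carton's centre, packet within 30 and 70 mm (z of each of wooden_box, pasta_box in the frame of carton below 0.012 m and x of wooden_box in the frame of carton between -0.02 and 0.02 m and y of wooden_box in the frame of carton between -0.045 and 0.045 m and angle between each of wooden_box, pasta_box's own z axis and vertical below 0.1 rad and x of pasta_box in the frame of carton between -0.03 and 0.03 m and y of pasta_box in the frame of carton between -0.07 and 0.07 m and linear speed of each of wooden_box, pasta_box below 0.02 m/s); the robot touches nothing.
It fails at once if the wine glass is knocked over (tilted more than about 30 degrees) (angle between wine_glass's own z axis and vertical above 0.5 rad).
It also fails if it takes over 54 s, if anything falls off the work surface, if the arm or the gripper's body presses on something with over 40 N, if the wrist force passes 120 N, or if a joint passes its speed limit or range.

### The arm

A 7-joint arm with a two-finger parallel gripper is mounted at the origin on a cart in front of the work surface, level with it; the furniture and walls round the work are solid. World frame = base frame: x ahead of the robot, y to its left, z up, the work surface at z = 0. Lengths are in m, angles in rad, forces in N, time in s.
With the tool pointing down it reaches from about 0.425 to 0.875 m from the base axis. Payload 4.7 kg.
Tool frame: the origin (TCP) lies at the very end of the fingers, on their centre line; the grasp point (between the pads) lies 19 mm behind it; z points along the fingers, x is the direction in which the jaws open and shut, and the axes are right-handed (so a half turn about z gives the same grasp; the last joint's range is limited). The gripper opens to 87 mm and grips with 3 to 60 N. Pads are 19 mm wide; open, the fingers measure 117 mm over their backs; the gripper's body (75 mm by 190 mm) begins 51 mm behind the grasp point.
Start: joints at [-1.11, 0.321, -0.07, 1.45, 0.023, 1.371, -0.057], TCP at [0.281, 0.586, 0.2] pointing down, gripper open.
Joint ranges: [-2.86, 2.86], [-0.3, 2.09], [-1.38, 1.24], [0.06, 2.45], [-1.56, 4.7], [0.09, 2.05], [-2.69, 2.69]. Speed limits (rad/s): [2.57, 2.57, 3.14, 3.14, 3.14, 3.14, 3.14].

### API

Orientations are given as a unit quaternion [x, y, z, w].
In Python, from rig import ctrl, jaws, snapshot, get_calibration, ticket, spotter, read_time, read_qpos, read_dq, read_tau, read_ee_pos, read_eef_rot, read_contact_force, read_ft_torque, read_opening gives the robot as it stands. Calls block until the motion is done:
- ctrl.reach(position, orientation): joint-space move of the TCP to a pose.
- ctrl.line_to(position, ori=None, velocity=0.15, f_stop=None): straight line of the TCP; ori=None keeps the orientation; velocity is the mean speed in m/s. With f_stop (N) it stops when the force on the tool has changed by that much, and returns True; else False.
- ctrl.move_joints(angles): joint-space move.
- jaws.gripper_to(opening, squeeze=None): finger opening in m; squeeze is the grip in N (None keeps the last); returns when the fingers have stopped.
- ctrl.pause(seconds).
- ctrl.inverse_kinematics(position, orientation): joint angles nearest the present ones, or None.
- snapshot(name): name is "scene" or "side" or "wrist"; returns the picture (384x512x3 uint8, red, green, blue); there is no depth.
- get_calibration(name): a dict with "intrinsics" (3x3 intrinsics, pixels), "R" (3x3) and "t" (3): a world point X has camera coordinates R X + t. Camera axes: x right, y down, z forward; pixel columns grow to the right and rows downward; lengths in m; the calibration is good to about 2 mm. A picture is of the moment at which its call begins: read the wrist's pose just before it. get_calibration takes no time and is no camera call; for the wrist camera it gives the pose at the moment of the call.
A pose or a line that the arm cannot do raises ctrl.PlanningError and nothing moves.
- ticket.finish_job(): hands the job in, once; it reports no verdict.
Trained networks look in the newest picture that a camera, given by its name, has taken for a name from the list of things; names that differ only in an ending like _2 or _b are one class to them, and where a whole thing is asked for, a point or a joint stands for the part that bears it (a point fixed in the world has none). Each returns a list of dicts, best first, with "score" (0 to 1); they miss things now and then, are a little off and sometimes report something else, mostly with a low value. They report only what shows in the picture. A call takes as long as a camera call. They do not tell look-alikes from the thing itself.
- spotter.outline_of(camera, target): "region" (384x512 bool, what is visible of it) and "position" ([column, row] in pixels, amid what is visible of it).
Readings, each from a call of its own:
- read_time(): time.
- read_qpos(): joint angles.
- read_dq(): joint speeds.
- read_tau(): joint torques, N m.
- read_ee_pos(): TCP position.
- read_eef_rot(): TCP orientation.
- read_contact_force(): force on the tool from outside, world axes, zero at the start.
- read_ft_torque(): the same for the moment, N m.
- read_opening(): finger opening in m.
Only numpy, scipy, OpenCV 4.12 (cv2) and the standard library are available. Lean on these libraries where they do the work, as an engineer would, in place of code of your own. Each camera call takes 0.05 s, during which the arm holds its last target.

## Working session

There is one attempt and no reset: what is moved stays moved. The work goes in short steps, each a Python script; the robot and the scene stay as the last script left them, time stands still between calls to the robot, and variables do not carry over. Pictures are saved under pics/ and viewed, and the job is handed in when it is done.

```bash
ls; mkdir -p pics; python3 - <<'E'
from rig import *
import cv2, numpy as np
np.set_printoptions(precision=4,suppress=True)
print(read_time(), read_ee_pos(), read_eef_rot(), read_opening())
for n in ("scene","side","wrist"):
    c=get_calibration(n); im=snapshot(n)
    cv2.imwrite(f"pics/{n}0.png",im[:,:,::-1])
    print(n,c["intrinsics"],c["R"],c["t"], -c["R"].T@c["t"])
E
```

```text
pics
0.0 [0.2806 0.5856 0.1987] [ 0.8462  0.5329 -0.0008  0.0006] 0.08691394340083466
scene [[364.6593   0.     262.4696]
 [  0.     364.6593 194.6062]
 [  0.       0.       1.    ]] [[ 0.6803 -0.7329 -0.0132]
 [-0.4819 -0.4335 -0.7615]
 [ 0.5523  0.5244 -0.6481]] [-0.4002  0.3261  0.8173] [-0.022  -0.5805  0.7727]
side [[430.9154   0.     258.7895]
 [  0.     430.9154 192.1641]
 [  0.       0.       1.    ]] [[ 0.9218 -0.3874 -0.015 ]
 [-0.2702 -0.6141 -0.7415]
 [ 0.2781  0.6876 -0.6708]] [-0.5255  0.1914  1.0201] [ 0.2524 -0.7874  0.8183]
wrist [[285.1963   0.     257.9267]
 [  0.     285.1963 189.2676]
 [  0.       0.       1.    ]] [[ 0.4318  0.902  -0.0001]
 [ 0.8658 -0.4144  0.2803]
 [ 0.2528 -0.1211 -0.9599]] [-0.6513 -0.0339  0.3905] [0.2119 0.6206 0.3843]
```

View pics/scene0.png

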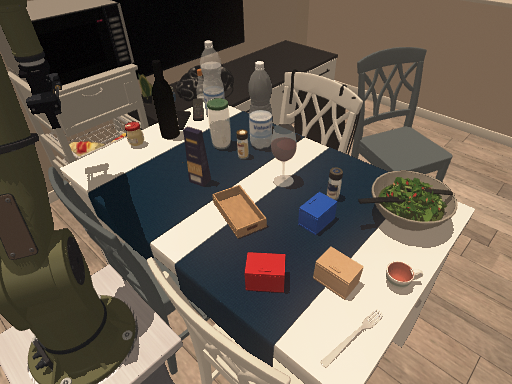

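View pics/side0.png

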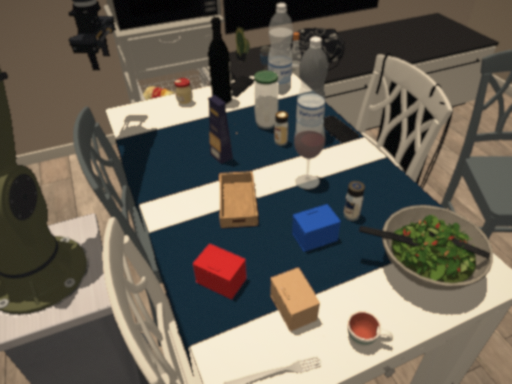

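View pics/wrist0.png

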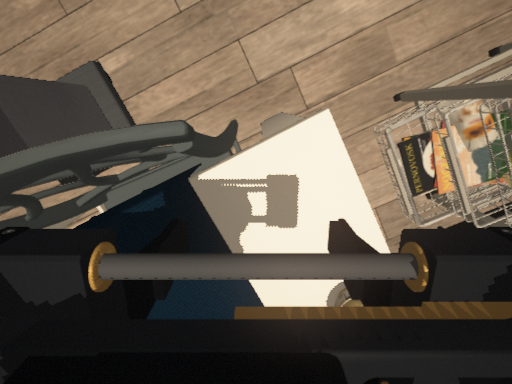

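Scene view: the pine box is at about (338,272), the red and blue decoys at (266,272) and (318,213), the carton at (240,210), the pasta at (197,157) and the glass at (284,155). Next I'll fit cuboid poses to the outlines in both fixed views.

```bash
cat > h.py <<'E'
from rig import *
import cv2, numpy as np
from scipy.optimize import minimize
from scipy.spatial.transform import Rotation as Rot
np.set_printoptions(precision=4,suppress=True)
DIM={"wooden_box":(.066,.096,.072),"pasta_box":(.046,.060,.199),"carton":(.096,.180,.036)}
def proj(c,X):
    p=np.asarray(X)@c["R"].T+c["t"]; p=p@c["intrinsics"].T
    return p[:,:2]/p[:,2:]
def ray(c,px,z):
    d=c["R"].T@np.linalg.solve(c["intrinsics"],[px[0],px[1],1]); o=-c["R"].T@c["t"]
    return o+d*(z-o[2])/d[2]
def corners(dim,x,y,yaw,z=0.):
    w,l,h=dim; P=np.array([[sx*w/2,sy*l/2,k*h] for k in(0,1) for sx in(-1,1) for sy in(-1,1)])
    c,s=np.cos(yaw),np.sin(yaw)
    return P@np.array([[c,s,0],[-s,c,0],[0,0,1]])+[x,y,z]
def sil(c,P,S=4):
    m=np.zeros((384*S,512*S),np.uint8)
    q=((proj(c,P)+.5)*S-.5)
    cv2.fillConvexPoly(m,cv2.convexHull(np.round(q*16).astype(np.int32)),255,shift=4)
    return cv2.resize(m,(512,384),interpolation=cv2.INTER_AREA)/255.
def fit(name,obs,z=0.,x0=None):
    # obs: list of (calib, region)
    best=None
    if x0 is None:
        c,m=obs[0]; ys,xs=np.nonzero(m); p=ray(c,(xs.mean(),ys.mean()),DIM[name][2]/2+z); x0=p[:2]
    def cost(v):
        P=corners(DIM[name],*v,z); e=0
        for c,m in obs:
            s=sil(c,P,2); e+=np.abs(s-m).sum()/m.sum()
        return e/len(obs)
    for yaw in np.arange(0,np.pi,np.pi/6):
        r=minimize(cost,[*x0,yaw],method="Nelder-Mead",options=dict(initial_simplex=np.array([[*x0,yaw],[x0[0]+.02,x0[1],yaw],[x0[0],x0[1]+.02,yaw],[*x0,yaw+.25]]),xatol=2e-4,fatol=1e-4,maxiter=150))
        if best is None or r.fun<best.fun: best=r
    return best.x,best.fun
E
python3 - <<'E'
from h import *
import pickle
ims={n:snapshot(n) for n in("scene","side")}
cal={n:get_calibration(n) for n in ims}
D={}
for t in("wooden_box","pasta_box","carton","wine_glass"):
    for n in ims:
        for o in spotter.outline_of(n,t):
            m=o["region"]; ys,xs=np.nonzero(m); col=np.median(ims[n][m],axis=0)
            print(t,n,round(o["score"],2),o["position"],m.sum(),col,(xs.min(),xs.max(),ys.min(),ys.max()))
            D.setdefault((t,n),[]).append((o["score"],m,col))
pickle.dump((D,cal,ims),open("d.pkl","wb")); print(read_time())
E
```

```text
wooden_box scene 0.9 [335.6, 271.1] 1560 [219. 162. 111.] (np.int64(314), np.int64(361), np.int64(248), np.int64(297))
wooden_box scene 0.64 [265.1, 273.0] 1449 [216.  51.  47.] (np.int64(245), np.int64(284), np.int64(252), np.int64(291))
wooden_box scene 0.55 [315.8, 212.5] 1098 [42. 56. 97.] (np.int64(298), np.int64(336), np.int64(193), np.int64(234))
wooden_box side 0.9 [314.8, 227.9] 1626 [26.  53.  99.5] (np.int64(292), np.int64(339), np.int64(205), np.int64(251))
wooden_box side 0.75 [217.9, 272.6] 1921 [171.  38.  37.] (np.int64(193), np.int64(245), np.int64(246), np.int64(298))
wooden_box side 0.66 [295.9, 302.2] 2064 [211. 160. 109.] (np.int64(271), np.int64(319), np.int64(269), np.int64(331))
pasta_box scene 0.64 [195.0, 156.7] 1114 [44. 37. 41.] (np.int64(184), np.int64(210), np.int64(127), np.int64(185))
pasta_box side 0.68 [219.4, 131.1] 1169 [36. 32. 38.] (np.int64(208), np.int64(232), np.int64(97), np.int64(162))
carton scene 0.61 [237.8, 211.3] 1670 [183.5 135.5  90. ] (np.int64(213), np.int64(266), np.int64(186), np.int64(236))
carton side 0.8 [237.1, 200.2] 1834 [181. 135.  87.] (np.int64(219), np.int64(257), np.int64(172), np.int64(226))
wine_glass scene 0.89 [283.2, 145.7] 1071 [104.  83.  76.] (np.int64(269), np.int64(295), np.int64(122), np.int64(186))
wine_glass side 0.6 [304.7, 141.1] 1424 [105.  98.  92.] (np.int64(292), np.int64(323), np.int64(115), np.int64(188))
0.65
```

```bash
python3 - <<'E'
from h import *
import pickle
D,cal,ims=pickle.load(open("d.pkl","rb"))
R={}
for t in("wooden_box","pasta_box","carton"):
    obs=[]
    for n in cal:
        c=D[(t,n)]
        m=c[0][1] if t!="wooden_box" else max(c,key=lambda o:(o[2][0]-o[2][2])-(1000 if o[2][1]<100 else 0))[1]
        obs.append((cal[n],m.astype(float)))
    v,f=fit(t,obs); R[t]=v
    print(t,v,np.degrees(v[2]),f)
    for o in obs:
        v1,f1=fit(t,[o],x0=v[:2]); print("   single",v1,f1)
for n in cal: print("glass base", ray(cal[n],{"scene":(284,182),"side":(308,183)}[n],0))
for a in [(266,272),(318,213)]: print(ray(cal["scene"],a,.036))
pickle.dump(R,open("r.pkl","wb"))
E_=cv2
out=[]
for n in cal:
    im=cv2.resize(ims[n][:,:,::-1].copy(),None,fx=2.5,fy=2.5,interpolation=cv2.INTER_CUBIC)
    for t,v in R.items():
        q=(proj(cal[n],corners(DIM[t],*v))+.5)*2.5-.5
        for k in range(8):
            for j in range(k):
                if bin(k^j).count("1")==1: cv2.line(im,tuple(map(int,q[k])),tuple(map(int,q[j])),(0,255,0),1)
    x0,y0=(420,270) if n=="scene" else (450,220)
    cv2.imwrite(f"pics/fit_{n}.png",im[y0:y0+600,x0-20:x0+520])
E
```

```text
wooden_box [ 0.5145 -0.3252 -0.0196] -1.1239667066326695 0.0923563757643785
   single [ 0.5126 -0.3243  0.1108] 0.09926093514328808
   single [ 0.5132 -0.3268  3.1108] 0.06447598419212645
pasta_box [ 0.5474  0.2543 -0.2026] -11.606050910255886 0.16347978424214588
   single [0.547  0.2525 0.9136] 0.13893406554722426
   single [ 0.5463  0.246  -0.1896] 0.16619869504688103
carton [0.5217 0.039  2.8284] 162.05516965812316 0.068720768738999
   single [0.5218 0.0385 2.8085] 0.04765058119056005
   single [0.5216 0.0388 2.8383] 0.08705711292150449
glass base [0.7341 0.0353 0.    ]
glass base [0.7373 0.0305 0.    ]
[ 0.3934 -0.1936  0.036 ]
[ 0.6538 -0.1622  0.036 ]
```

View pics/fit_scene.png

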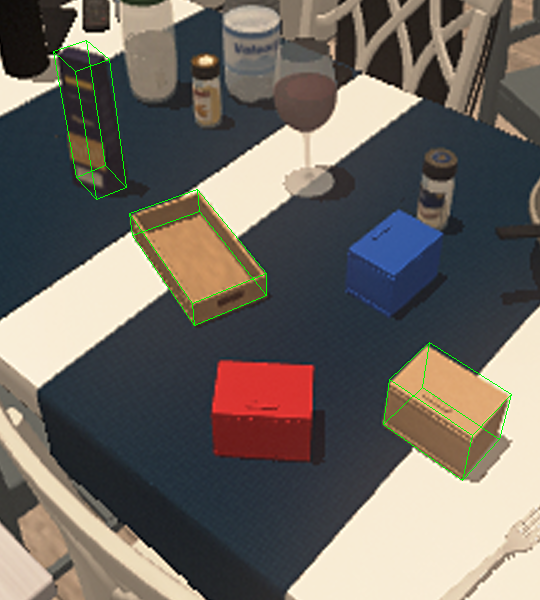

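View pics/fit_side.png

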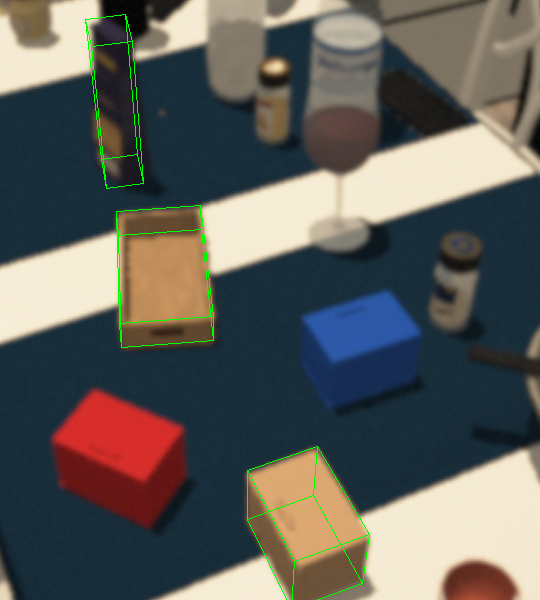

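The carton fit is close. The yaws of the pine box and the packet still need a wrist view, so I'm checking obstacle positions and reachability first.

```bash
cat >> h.py <<'E'
def quat(yaw): # tool down, x axis at yaw
    x=np.array([np.cos(yaw),np.sin(yaw),0]); z=np.array([0,0,-1.]); y=np.cross(z,x)
    return Rot.from_matrix(np.stack([x,y,z],1)).as_quat()
E
python3 - <<'E'
from h import *
c=get_calibration("scene"); s=get_calibration("side")
print("bottle",ray(c,(172,137),0),ray(s,(221,103),0))
print("jar",ray(c,(220,148),0),"shaker",ray(c,(243,157),0),"jar2",ray(c,(262,147),0))
cw=get_calibration("wrist"); p=read_ee_pos(); Rt=Rot.from_quat(read_eef_rot()).as_matrix()
print("tcp px",proj(cw,p[None]), "cam in tool",Rt.T@(-cw["R"].T@cw["t"]-p), cw["R"]@Rt)
for nm,P,yaw in [("up",[.2806,.5856,.33],None),("carton",[.52,-.03,.32],-.313),("carton pi",[.52,.03,.32],-.313+np.pi),
   ("pine view",[.514,-.40,.25],0),("pine view pi",[.514,-.25,.25],np.pi),("pine g",[.514,-.325,.042],0),("pine g pi",[.514,-.325,.042],np.pi),
   ("pl",[.512,.01,.046],-.313),("pl pi",[.512,.01,.046],-.313+np.pi),("pasta0",[.547,.254,.18],-.2),("pasta90",[.547,.254,.18],-.2+np.pi/2),("pasta-90",[.547,.254,.18],-.2-np.pi/2),("pastapi",[.547,.254,.18],-.2+np.pi)]:
    q=read_eef_rot() if yaw is None else quat(yaw)
    print(nm,ctrl.inverse_kinematics(P,q))
E
```

```text
bottle [0.6552 0.5609 0.    ] [0.6539 0.5584 0.    ]
jar [0.7302 0.3554 0.    ] shaker [0.7464 0.2458 0.    ] jar2 [0.8432 0.2391 0.    ]
tcp px [[255.381  220.8393]] cam in tool [ 0.0015 -0.0771 -0.1855] [[ 1.     -0.0003 -0.0016]
 [-0.0001  0.96   -0.2801]
 [ 0.0016  0.2801  0.96  ]]
up [-1.1159  0.2974 -0.0659  1.2256  0.0194  1.619  -0.0539]
carton [-0.5754 -0.0036  0.5852  1.5853  0.002   1.5593 -0.3032]
carton pi [ 1.126   0.1552 -1.3502  1.534   0.1514  1.5733  2.6075]
pine view [-0.0932  0.4348  0.9968  1.3991 -0.3625  1.5003  0.885 ]
pine view pi [-0.5098  0.2057  1.0631  1.6047 -0.181   1.438  -2.5731]
pine g [-0.3182  0.5926  1.1016  1.7653 -0.5772  1.1504  0.9637]
pine g pi [-0.2989  0.5718  1.0679  1.7649 -0.5491  1.1394 -2.1985]
pl [-0.5496  0.1752  0.5207  1.9833 -0.1027  1.0082 -0.2937]
pl pi [ 0.9473  0.392  -1.1702  1.9359  0.4097  1.0825  2.4339]
pasta0 [-0.7503  0.2337  0.3198  1.6134 -0.0755  1.3066 -0.6188]
pasta90 [-0.5948  0.2296  0.1363  1.6075 -0.032   1.3067  0.9171]
pasta-90 [-0.861   0.2414  0.4522  1.6174 -0.1084  1.3077 -2.1628]
pastapi [-0.4916  0.2306  0.0151  1.6035 -0.0036  1.3075  2.4656]
```

```bash
python3 - <<'E'
from h import *
import pickle
p=read_ee_pos(); ctrl.line_to([p[0],p[1],.33],velocity=.3)
V={}
for nm,P,yaw in [("pasta",[.532,.18,.33],-.2),("carton",[.497,-.034,.30],-.313),("pine",[.514,-.40,.25],0)]:
    ctrl.reach(P,quat(yaw)); ctrl.pause(.15)
    c=get_calibration("wrist"); im=snapshot("wrist")
    t={"pasta":"pasta_box","carton":"carton","pine":"wooden_box"}[nm]
    o=spotter.outline_of("wrist",t)
    V[nm]=(c,im,o); print(nm,read_time(),[(round(k["score"],2),k["position"]) for k in o],read_ee_pos())
    cv2.imwrite(f"pics/w_{nm}.png",im[:,:,::-1])
pickle.dump(V,open("v.pkl","wb"))
cv2.imwrite("pics/w_all.png",np.hstack([V[k][1][:300,:,::-1] for k in V])[:, :, :] if 0 else cv2.resize(np.vstack([V[k][1][:250,:,::-1] for k in V]),None,fx=.8,fy=.8))
E
```

```text
pasta 3.225 [(0.91, [253.9, 103.6])] [0.5318 0.1809 0.3299]
carton 4.3583 [(0.88, [259.0, 105.6])] [ 0.4974 -0.0323  0.2999]
pine 5.9917 [(0.92, [170.7, 17.4]), (0.69, [259.7, 104.8]), (0.69, [364.9, 3.1])] [ 0.5147 -0.399   0.2502]
```

View pics/w_all.png

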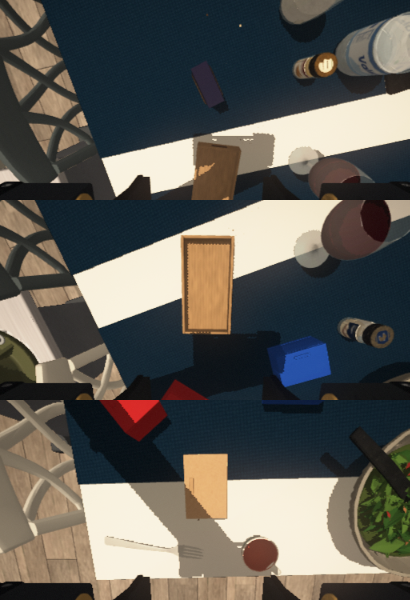

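The wrist views show the pasta top (254,104), the carton (259,106) and the pine box (260,105) unobstructed from above. Now refining the poses from these.

```bash
python3 - <<'E'
from h import *
import pickle
D,cal,ims=pickle.load(open("d.pkl","rb")); V=pickle.load(open("v.pkl","rb")); R=pickle.load(open("r.pkl","rb"))
tiles=[]
for nm,t in (("pasta","pasta_box"),("carton","carton"),("pine","wooden_box")):
    c,im,o=V[nm]; k=min(o,key=lambda k:abs(k["position"][0]-258)+abs(k["position"][1]-105))
    m=k["region"].astype(float)
    v1,f1=fit(t,[(c,m)],x0=R[t][:2])
    obs=[(c,m)]
    for n in cal:
        cc=D[(t,n)]
        mm=cc[0][1] if t!="wooden_box" else max(cc,key=lambda o:(o[2][0]-o[2][2])-(1000 if o[2][1]<100 else 0))[1]
        obs.append((cal[n],mm.astype(float)))
    v2,f2=fit(t,obs,x0=R[t][:2])
    print(nm,"wrist",v1,f1,"all",v2,f2); R[t]=v1
    S=4; big=cv2.resize(im[:,:,::-1].copy(),None,fx=S,fy=S,interpolation=cv2.INTER_CUBIC)
    q=(proj(c,corners(DIM[t],*v1))+.5)*S-.5
    for a in range(8):
        for b in range(a):
            if bin(a^b).count("1")==1: cv2.line(big,tuple(map(int,q[a])),tuple(map(int,q[b])),(0,255,0),1)
    tiles.append(big[150:700,1032-130:1032+130])
pickle.dump(R,open("r.pkl","wb"))
cv2.imwrite("pics/fitw.png",np.hstack(tiles))
E
```

```text
pasta wrist [0.5407 0.2545 0.2864] 0.8220813612801442 all [0.5481 0.2561 2.9269] 0.3953822903691766
carton wrist [ 0.5203  0.0392 -0.3232] 0.01726245490593602 all [ 0.5206  0.0392 -0.3146] 0.05508847629893191
pine wrist [ 0.5141 -0.3238  0.0273] 0.04388047406831508 all [ 0.5146 -0.3239  0.0084] 0.08022653981582911
```

View pics/fitw.png

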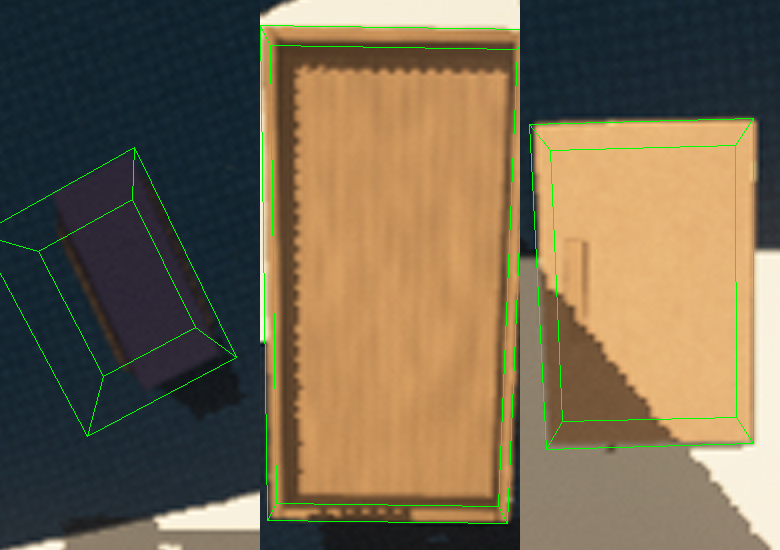

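The carton and pine fits are tight. The packet's top looks narrower than the model, so I'm looking closer.

```bash
python3 - <<'E'
import pickle,cv2,numpy as np
D,cal,ims=pickle.load(open("d.pkl","rb")); V=pickle.load(open("v.pkl","rb"))
a=V["pasta"][1][60:150,200:300,::-1]; b=ims["scene"][115:200,165:225,::-1]; c=ims["side"][85:170,195:245,::-1]
f=lambda x:np.clip(cv2.resize(x,None,fx=560/x.shape[0]*.65,fy=560/x.shape[0]*.65,interpolation=cv2.INTER_CUBIC).astype(float)*1.8,0,255).astype(np.uint8)
t=[f(x) for x in(a,b,c)]; h=min(x.shape[0] for x in t)
cv2.imwrite("pics/pz.png",np.hstack([x[:h] for x in t]))
m=[k["region"] for k in V["pasta"][2]][0]; 
r=cv2.minAreaRect(np.argwhere(m)[:,::-1].astype(np.float32)); print(r,m.sum())
E
```

```text
((258.02587890625, 105.56036376953125), (54.88609313964844, 27.443044662475586), 66.80140686035156) 1392
```

View pics/pz.png

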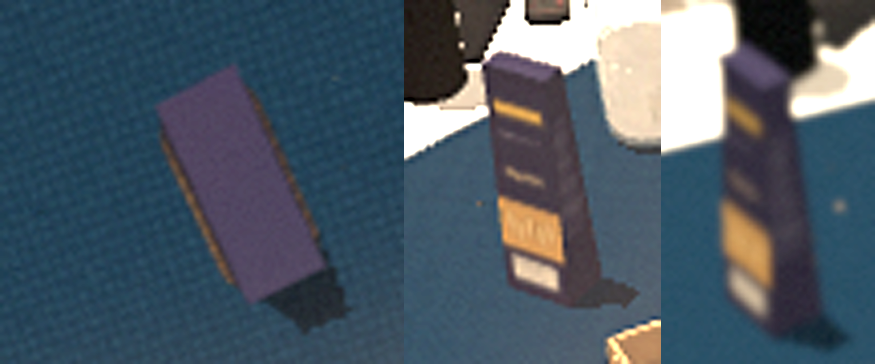

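The packet is a wedge: its 46 mm direction tapers to about 25 mm at the top. I'll refit with a tapered model and grasp across the near-parallel 60 mm faces.

```bash
python3 - <<'E'
from h import *
import pickle
D,cal,ims=pickle.load(open("d.pkl","rb")); V=pickle.load(open("v.pkl","rb")); R=pickle.load(open("r.pkl","rb"))
def tc(x,y,yaw,wt,lt):
    P=corners((1,1,.199),0,0,0); P[:4,:2]*=[.046,.060]; P[4:,:2]*=[wt,lt]
    c,s=np.cos(yaw),np.sin(yaw); return P@np.array([[c,s,0],[-s,c,0],[0,0,1]])+[x,y,0]
c,im,o=V["pasta"]
W=[(c,o[0]["region"].astype(float))]; A=W+[(cal[n],D[("pasta_box",n)][0][1].astype(float)) for n in cal]
for nm,obs in(("wrist",W),("all",A)):
    best=None
    for yaw in np.arange(0,np.pi,np.pi/6):
        x0=np.array([.547,.25,yaw,.026,.056])
        f=lambda v:sum(np.abs(sil(cc,tc(*v),2)-m).sum()/m.sum() for cc,m in obs)/len(obs)
        r=minimize(f,x0,method="Nelder-Mead",options=dict(initial_simplex=np.vstack([x0,x0+np.diag([.015,.015,.25,.006,.006])]),maxiter=300,xatol=1e-4,fatol=1e-4))
        if best is None or r.fun<best.fun: best=r
    print(nm,best.x,best.fun)
    if nm=="all": R["pasta_box"]=best.x
    rr=[]
    for cc,m in obs: rr.append(np.abs(sil(cc,tc(*best.x),2)-m).sum()/m.sum())
    print(rr)
# top corners directly
m=W[0][1].astype(np.uint8); r=cv2.minAreaRect(np.argwhere(m)[:,::-1].astype(np.float32))
b=np.array([ray(c,q,.199)[:2] for q in cv2.boxPoints(r)]); print("top rect",b.mean(0),b)
e=b[1]-b[0]; g=b[2]-b[1]; print(np.linalg.norm(e),np.linalg.norm(g),np.arctan2(e[1],e[0]),np.arctan2(g[1],g[0]))
R["carton"]=np.array([.5204,.0392,-.320]); R["wooden_box"]=np.array([.5142,-.3238,.02])
pickle.dump(R,open("r.pkl","wb"))
E
```

```text
wrist [0.5484 0.2587 0.2518 0.0199 0.0554] 0.03290511606941627
[np.float64(0.03290511606941627)]
all [0.549  0.2586 0.2394 0.0172 0.0557] 0.06258596838555398
[np.float64(0.04993802118548569), np.float64(0.059281163093603685), np.float64(0.07853872087757259)]
top rect [0.5476 0.2586] [[0.5274 0.2836]
 [0.5553 0.2888]
 [0.5684 0.2341]
 [0.5393 0.2281]]
0.02835854226105276 0.05618497746778974 0.18370333737160763 -1.3355020172858598
```

```bash
python3 - <<'E'
from h import *
import pickle
R=pickle.load(open("r.pkl","rb")); x,y,a=R["wooden_box"]
q=quat(a)
jaws.gripper_to(.087)
ctrl.reach([x,y,.13],q)
print(ctrl.line_to([x,y,.044],velocity=.12,f_stop=12), read_ee_pos(), read_time())
jaws.gripper_to(.05,squeeze=25); print("open",read_opening(),read_contact_force())
ctrl.line_to([x,y,.15],velocity=.15)
print("open",read_opening(),read_contact_force(),read_time())
X,Y,A=R["carton"]; u=np.array([-np.sin(A),np.cos(A)])
P=np.array([X,Y])-.030*u
ctrl.reach([*P,.15],quat(A)); ctrl.pause(.2)
print(read_ee_pos(),P,read_time())
for n in("scene","side","wrist"): cv2.imwrite(f"pics/a_{n}.png",snapshot(n)[:,:,::-1])
s=[cv2.imread(f"pics/a_{n}.png") for n in("scene","side","wrist")]
cv2.imwrite("pics/a.png",np.hstack([cv2.resize(s[0][120:300,160:320],None,fx=2.4,fy=2.4),cv2.resize(s[1][120:300,160:320],None,fx=2.4,fy=2.4)]))
E
```

```text
False [ 0.5147 -0.3245  0.0448] 7.7
open 0.06467307207122057 [-0.4968 -0.7487  3.0345]
open 0.06459954580562613 [ 0.3788  0.3572 -4.6219] 9.1
[0.5112 0.0093 0.1501] [0.511  0.0107] 10.5667
```

View pics/a.png

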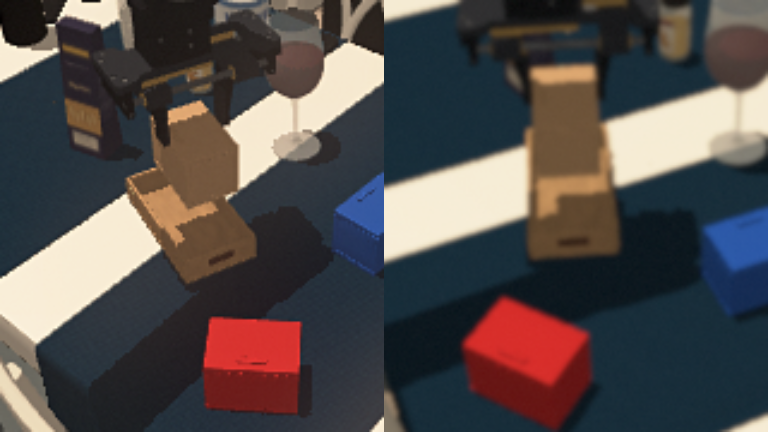

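View pics/a_wrist.png

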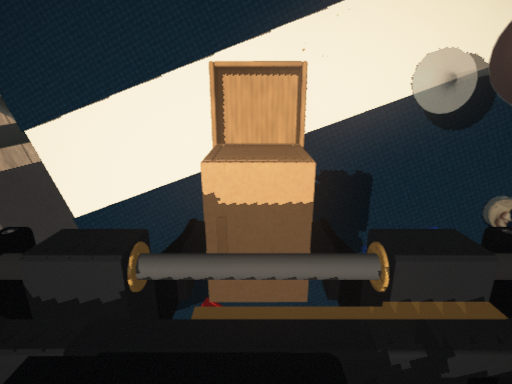

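The box is held square to the carton in the wrist view, with its far top edge at about row 160. I'm checking its slip along y, then lowering.

```bash
python3 - <<'E'
from h import *
import pickle
R=pickle.load(open("r.pkl","rb"));X,Y,A=R["carton"]; u=np.array([-np.sin(A),np.cos(A)]); v=np.array([np.cos(A),np.sin(A)])
c=get_calibration("wrist"); z=read_ee_pos()[2]
for px,h in(((206,160),.072),((311,160),.072),((257,145),0),((257,300),.072)):
    d=ray(c,px,z-.0445+h)[:2]-[X,Y]; print(px,d@v,d@u)
for px in ((210,64),(306,64)):
    d=ray(c,px,.036)[:2]-[X,Y]; print("rim",px,d@v,d@u)
E
```

```text
(206, 160) -0.02880640522509496 0.01892049353324259
(311, 160) 0.02999181370285784 0.01885024083574291
(257, 145) -0.00039104094878268897 0.018001904222341804
(257, 300) -0.0004262920560096728 -0.07306575029125131
rim (210, 64) -0.04596860894243732 0.08737427428899579
rim (306, 64) 0.0471426940938025 0.08729936621130499
```

```bash
python3 - <<'E'
from h import *
import pickle
R=pickle.load(open("r.pkl","rb"));X,Y,A=R["carton"]; u=np.array([-np.sin(A),np.cos(A)])
P=np.array([X,Y])-.030*u
ctrl.line_to([*P,.07],velocity=.15)
print(ctrl.line_to([*P,.0465],velocity=.05,f_stop=6), read_ee_pos(), read_contact_force(),read_time())
E
```

```text
True [0.5113 0.0117 0.0483] [0.6909 0.7503 1.7247] 11.85
```

```bash
python3 - <<'E'
from h import *
import pickle
R=pickle.load(open("r.pkl","rb"));X,Y,A=R["carton"]
jaws.gripper_to(.087); 
p=read_ee_pos(); ctrl.line_to([p[0],p[1],.30],velocity=.25)
x,y,a=.5485,.2587,.25
q=quat(a-np.pi/2)
ctrl.reach([x,y,.30],q)
print(ctrl.line_to([x,y,.165],velocity=.12,f_stop=12), read_ee_pos(), read_time())
cv2.imwrite("pics/b.png",np.hstack([cv2.resize(snapshot(n)[80:260,160:320,::-1],None,fx=2.4,fy=2.4) for n in("scene","side")]))
E
```

```text
False [0.5491 0.2589 0.1659] 16.0667
```

View pics/b.png

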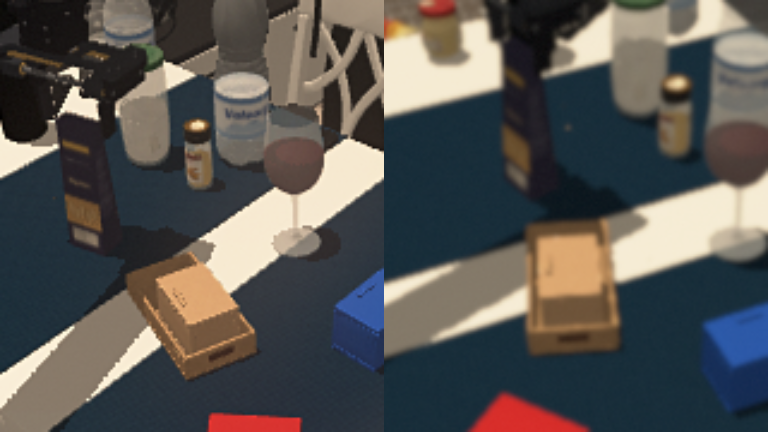

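The pine box stands in the carton and the packet is between the fingers. Gripping it, lifting, then checking where it sits.

```bash
python3 - <<'E'
from h import *
import pickle
R=pickle.load(open("r.pkl","rb"));X,Y,A=R["carton"]; u=np.array([-np.sin(A),np.cos(A)]); v=np.array([np.cos(A),np.sin(A)])
jaws.gripper_to(.035,squeeze=30); print("open",read_opening(),read_contact_force())
p=read_ee_pos()
ctrl.line_to([p[0],p[1],.28],velocity=.15)
print("open",read_opening(),read_contact_force(),read_time())
P=np.array([X,Y])+.052*u
ctrl.reach([*P,.28],quat(A)); ctrl.pause(.2)
print(read_ee_pos(),P,read_opening(),read_time())
S={}
for n in("scene","side","wrist"):
    im=snapshot(n); o=spotter.outline_of(n,"wooden_box") if n!="wrist" else []
    op=spotter.outline_of(n,"pasta_box") if n!="wrist" else []
    S[n]=(get_calibration(n),im,o,op); cv2.imwrite(f"pics/c_{n}.png",im[:,:,::-1])
pickle.dump(S,open("s.pkl","wb"))
for n in("scene","side"):
    print([(k["score"],k["position"]) for k in S[n][2]],[(k["score"],k["position"]) for k in S[n][3]])
cv2.imwrite("pics/c.png",np.hstack([cv2.resize(S[n][1][80:260,160:320,::-1],None,fx=2.4,fy=2.4) for n in("scene","side")]))
print(read_time())
E
```

```text
open 0.05646060085480492 [ 0.3717 -0.747   0.4742]
open 0.0563376096599266 [ 0.3185 -0.5221 -5.9042] 17.725
[0.5367 0.0895 0.2797] [0.5368 0.0886] 0.0561835605208591 18.9833
[(0.93, [266.1, 273.0]), (0.92, [241.0, 208.9]), (0.79, [315.4, 213.6])] [(0.94, [224.8, 148.8])]
[(0.96, [220.8, 273.0]), (0.67, [315.9, 228.9]), (0.56, [235.8, 197.3])] [(0.67, [234.0, 124.4])]
19.3333
```

View pics/c.png

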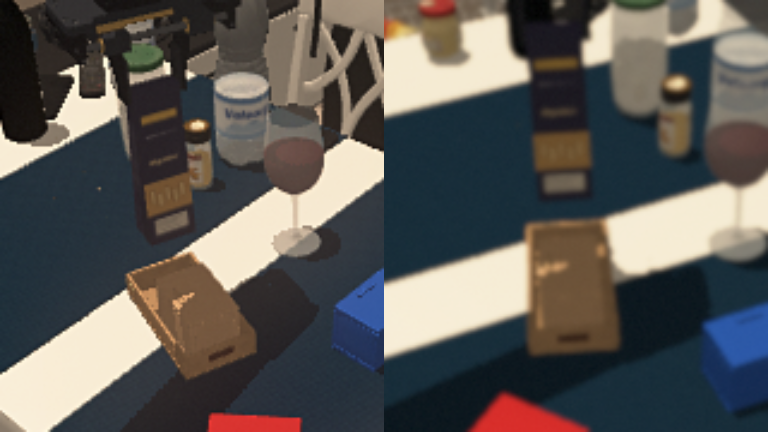

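View pics/c_wrist.png

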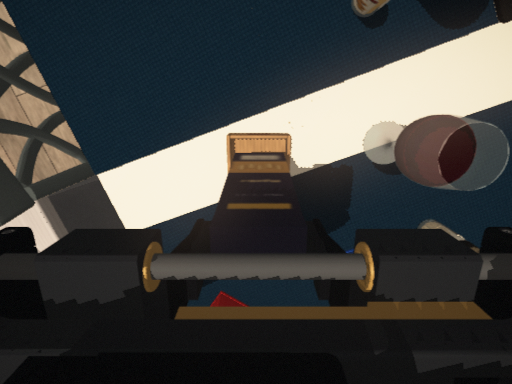

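The packet hangs upright over the carton's far end. Its far bottom edge is at about row 172 in the wrist view, and its near bottom corners are at about (222,181) and (240,177) in the scene view. Computing the positions of both pieces.

```bash
python3 - <<'E'
from h import *
import pickle
R=pickle.load(open("r.pkl","rb"));X,Y,A=R["carton"]; u=np.array([-np.sin(A),np.cos(A)]); v=np.array([np.cos(A),np.sin(A)])
S=pickle.load(open("s.pkl","rb"))
z=.2797-.1659
def pc(n,px,h): d=ray(S[n][0],px,h)[:2]-[X,Y]; return np.round(1000*np.array([d@v,d@u]),1)
for px in((228,172),(291,172)): print("wrist packet far bottom",pc("wrist",px,z))
for px in((228,134),(290,134)): print("wrist carton far rim",pc("wrist",px,.036))
for px in((221.7,181),(240.4,177)): print("scene packet near bottom",pc("scene",px,z))
def inside(nm,n,want):
    k=min(S[n][2],key=lambda k:np.hypot(*(np.array(k["position"])-want))); return k["region"].astype(float)
t=[]
for n,w in(("scene",(241,209)),("side",(236,197))):
    m=inside(0,n,w); c=S[n][0]
    im=cv2.resize(S[n][1][160:245,200:280,::-1],None,fx=5,fy=5,interpolation=cv2.INTER_CUBIC)
    im=np.clip(im*1.7,0,255).astype(np.uint8)
    ct,_=cv2.findContours(cv2.resize(m[160:245,200:280].astype(np.uint8),None,fx=5,fy=5),cv2.RETR_EXTERNAL,cv2.CHAIN_APPROX_NONE); cv2.drawContours(im,ct,-1,(255,0,0),1)
    C=np.array([X,Y])-.030*u
    for dim,cx,zz,col in((DIM["wooden_box"],C,.004,(0,255,0)),(DIM["carton"],(X,Y),0,(0,0,255))):
        q=((proj(c,corners(dim,*cx,A,zz))-[200,160])+.5)*5-.5
        for a in range(4,8):
            for b in range(4,a):
                if bin(a^b).count("1")==1: cv2.line(im,tuple(map(int,q[a])),tuple(map(int,q[b])),col,1)
    t.append(im)
cv2.imwrite("pics/cz.png",np.hstack(t))
E
```

```text
wrist packet far bottom [-37.6  51.2]
wrist packet far bottom [41.8 51.2]
wrist carton far rim [-44.2  91.4]
wrist carton far rim [47.8 91.4]
scene packet near bottom [-28.6  36.7]
scene packet near bottom [27.3 26.7]
```

View pics/cz.png

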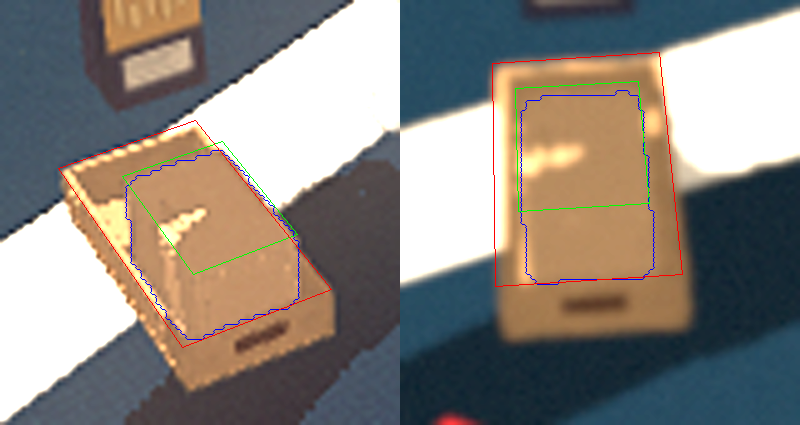

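```bash
python3 - <<'E'
from h import *
import pickle
R=pickle.load(open("r.pkl","rb"));X,Y,A=R["carton"]; u=np.array([-np.sin(A),np.cos(A)]); v=np.array([np.cos(A),np.sin(A)])
S=pickle.load(open("s.pkl","rb")); z=.2797-.1659
P=np.array([X,Y])+.052*u
t=[]
for n,(x0,y0) in(("scene",(190,95)),("side",(205,70)),("wrist",(215,120))):
    c=S[n][0]; w,h=(85,100)
    im=np.clip(cv2.resize(S[n][1][y0:y0+h,x0:x0+w,::-1],None,fx=3,fy=4 if 0 else 3,interpolation=cv2.INTER_CUBIC)*1.8,0,255).astype(np.uint8)
    Q=corners(DIM["pasta_box"],*P,A+np.pi*0,z); 
    Q=corners((.060,.046,.199),*P,A,z)
    top=corners((.056,.02,.199),*P,A,z); Q[4:]=top[4:]
    q=((proj(c,Q)-[x0,y0])+.5)*3-.5
    for a in range(8):
        for b in range(a):
            if bin(a^b).count("1")==1: cv2.line(im,tuple(map(int,q[a])),tuple(map(int,q[b])),(0,255,0),1)
    t.append(im)
cv2.imwrite("pics/cp.png",np.hstack(t))
E
```

```text
(no output)
```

View pics/cp.png

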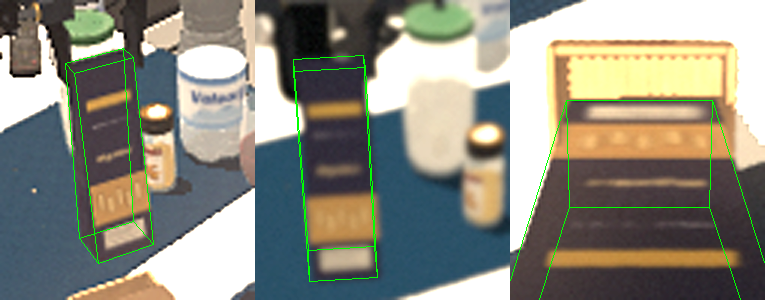

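The packet model matches within about 4 mm in all views, against 10–13 mm clearance. Lowering.

```bash
python3 - <<'E'
from h import *
import pickle
R=pickle.load(open("r.pkl","rb"));X,Y,A=R["carton"]; u=np.array([-np.sin(A),np.cos(A)])
P=np.array([X,Y])+.052*u
print(ctrl.line_to([*P,.20],velocity=.15,f_stop=10),read_ee_pos())
print(ctrl.line_to([*P,.167],velocity=.05,f_stop=6), read_ee_pos(), read_contact_force(),read_opening(),read_time())
cv2.imwrite("pics/d.png",np.hstack([cv2.resize(snapshot(n)[80:260,160:320,::-1],None,fx=2.4,fy=2.4) for n in("scene","side")]))
E
```

```text
False [0.5374 0.0886 0.2008]
True [0.5364 0.0884 0.1688] [ 0.577  -0.602   4.6537] 0.05667898813485072 20.6167
```

View pics/d.png

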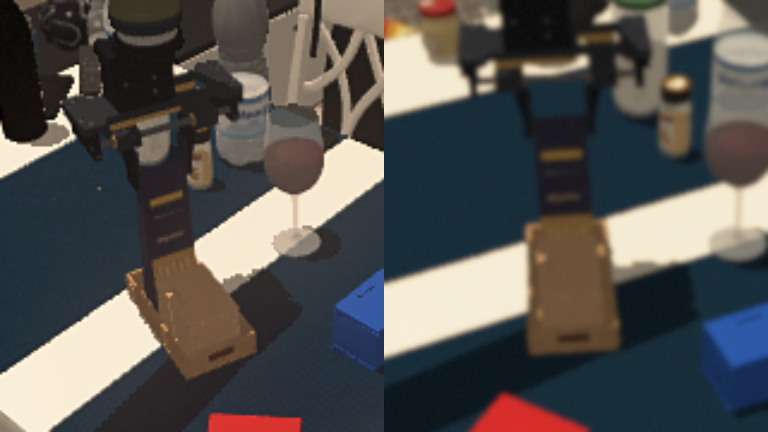

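Contact came at the height expected for the carton floor (TCP 0.169 against an expected 0.170), and the packet sits beside the pine box. Releasing, retreating and checking.

```bash
python3 - <<'E'
from h import *
import pickle
R=pickle.load(open("r.pkl","rb"));X,Y,A=R["carton"]; u=np.array([-np.sin(A),np.cos(A)]); v=np.array([np.cos(A),np.sin(A)])
jaws.gripper_to(.087); p=read_ee_pos()
ctrl.line_to([p[0],p[1],.33],velocity=.2)
# camera above the carton
ctrl.reach([*(np.array([X,Y])-.077*u),.33],quat(A)); ctrl.pause(.3)
S={}
for n in("scene","side","wrist"):
    c=get_calibration(n); S[n]=(c,snapshot(n))
print(read_time(),read_contact_force())
pickle.dump(S,open("s2.pkl","wb"))
cv2.imwrite("pics/e.png",np.hstack([cv2.resize(S[n][1][80:260,160:320,::-1],None,fx=2.4,fy=2.4) for n in("scene","side")]))
C=np.array([X,Y])
im=cv2.resize(S["wrist"][1][:220,130:390,::-1],None,fx=2.5,fy=2.5,interpolation=cv2.INTER_CUBIC)
PB=corners((.060,.046,.199),*(C+.052*u),A,.004); PB[4:]=corners((.056,.02,.199),*(C+.052*u),A,.004)[4:]
for Q in(corners(DIM["wooden_box"],*(C-.030*u),A,.004),PB,corners(DIM["carton"],*C,A)):
    q=((proj(S["wrist"][0],Q)-[130,0])+.5)*2.5-.5
    for a in range(8):
        for b in range(a):
            if bin(a^b).count("1")==1: cv2.line(im,tuple(map(int,q[a])),tuple(map(int,q[b])),(0,255,0),1)
cv2.imwrite("pics/ew.png",im)
E
```

```text
23.5167 [-0.2133  0.2396 -0.0119]
```

View pics/e.png

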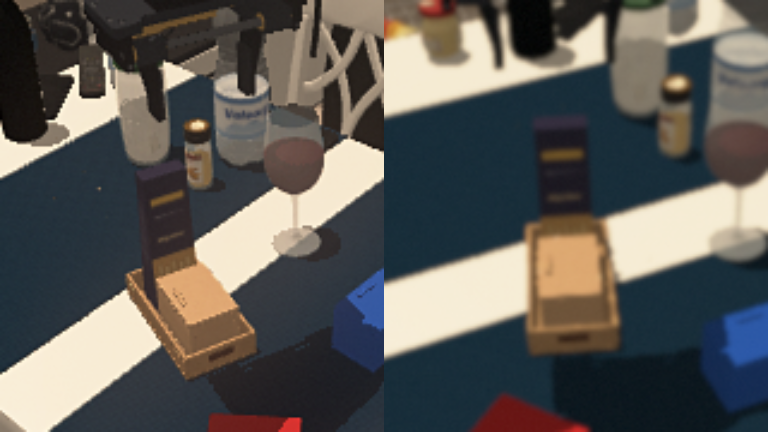

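View pics/ew.png

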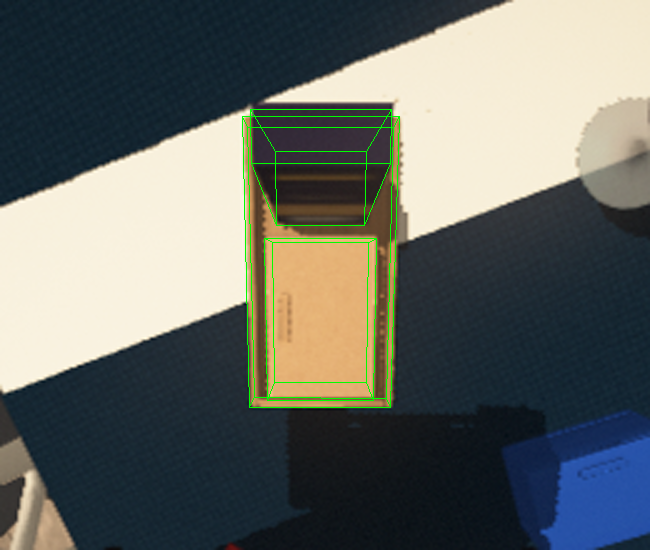

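Both pieces match the planned positions in the wrist overlay: pine top at about (320,318), packet top at about (322,133). They stand upright and flat inside the carton walls, the glass is upright, and the gripper is clear. Handing in.

```bash
python3 - <<'E'
from rig import *
print(ticket.finish_job(), read_time())
E
```

```text
the job is handed in; nothing more can be done
the job is handed in; nothing more can be done
```

The pine box and the pasta packet are both standing in the carton, and I handed the job in. The last clock reading was 23.5 s of the 54 s allowed, taken just before handing in; no verdict was reported.

- **Method:** I found the carton, pine box and packet by fitting their shapes to the camera outlines. I gripped the pine box across its 66 mm sides and set it in first, then gripped the packet across its 60 mm sides and set it beside the box. Both touched down within 1–2 mm of the expected floor height.
- **Last checks:** An overlay on the wrist picture puts the pine box at about y = −30 mm and the packet at about y = +52 mm in the carton, both near x = 0 and upright. The wine glass is standing, and the gripper was clear with no contact force.
- **Disagreements:**
    - The packet is a wedge, about 20 × 56 mm at the top, so my first box-shaped fit failed and I refitted it.
    - Two rim readings put the carton's far edge at 87.3 and 91.4 mm against the 90 mm expected.
    - The packet's sideways position in the hand was uncertain by about 4 mm, well inside its 13 mm clearance.

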